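# Press the tile carrier down and slide it under the drag spring into the print nest

### The job

Load the bisque tile for printing: with closed fingertips, press hard on the steel step of the blue tile carrier so that the orange lift plate goes down, and keep pressing while you slide the carrier under the bridge and the brass leaf spring until it is fully home against the red end stop. Then take the fingers away, so that the lift plate springs up behind the carrier and locks it in. Do not pinch, lift or tip the carrier, do not touch the leaf spring with the fingers, and leave the other things where they are.

Things in the scene. Friction and masses are not known exactly. Their poses are not given: they have to be found in the camera images.
- nest: Print nest fixed to the table: green 200 x 300 x 6 mm base plate carrying a straight track. Origin on the table surface, on the track's centre line, at the seam between orange lift plate and grey pocket floor (floor top 13 mm above the table). Axes: y = slide direction, from lift plate to pocket; x across the track; z up. The carrier is home when its origin is at y = +64 mm of this frame.
- rail_end (a point): Top of the start of the +x side rail (47 mm across from the centre line, y = -165 mm of the nest, 36 mm above the table). Two aluminium rails, 10 mm wide, 36 mm high over the table and 84 mm apart, run the whole track to y = +130 mm.
- bridge (a point): Middle of the underside of the rigid dark steel bridge that crosses the track at y = +54 to +64 mm of the nest. Underside 38 mm, top 50 mm above the table.
- end_stop (a point): Top middle of the face of the red end stop that closes the pocket: y = +120 mm of the nest, 30 mm above the table. The carrier's front face butts against it.
- bed_mid (a point): Point fixed on the nest at the middle of the lift plate's top when up: y = -80 mm of the nest, 23 mm above the table. The plate is 80 mm wide and reaches from y = -159 to -1 mm.
- bed (a joint): Orange sprung lift plate. Value in m: 0 = up (top 23 mm above the table), 0.008 = fully down on its stop (15 mm). With the carrier on it, about 3 N starts it, 6 to 8 N holds it down, about 14 N is ample all the way. Up, the tile is 5 mm too high for the bridge; over 5 mm down, it passes. It springs up behind a carrier wholly in the pocket.
- leaf: Brass leaf spring (the drag spring), 44 mm wide, hinged just behind the bridge at y = +66 mm of the nest, 44 mm above the table (its origin, on the hinge), sloping 45 mm along +y and down to a rounded tip. The carrier lifts it as it passes; it presses on the tile with about 2 to 4 N.
- leaf_tip (a point): Centre of the leaf spring's rounded tip (radius 3 mm): 31 mm above the table when nothing is under it, 36 mm when it lies on the tile of a carrier that is home.
- carrier: Loose tile carrier, 80 mm wide (x), 112 mm long (y), 0.15 to 0.29 kg, in the track on the lift plate, 2 mm play to each rail. Origin: centre of its underside; y points in the slide direction. Front 72 mm (y = -16 to +56 mm): blue, white bisque tile on top, 20 mm high. Rear 40 mm (y = -56 to -16 mm): the lower steel press step.
- step_top (a point): Centre of the top face of the carrier's bare-steel press step, 80 x 40 mm (36 mm behind the carrier's origin, 10 mm above its underside, 33 mm above the table at the start, 25 mm pressed down). 20 mm ahead of this point (+y) an upright face 10 mm high rises to the tile: a fingertip can push against it.
- cup: Small white bisque cup, 48 mm wide, 38 mm high, on the nest's base plate on the side +x of the track; origin at its underside centre. Bystander.
- paint_jar: Small glass paint jar with blue cap, 42 mm wide, 40 mm high, on the nest's base plate on the +x side; origin at its underside centre. Bystander.
- bowl: White bowl, 110 mm wide, 50 mm high; origin at its underside centre. Bystander.
- basin: Red plastic basin, 170 mm wide, 60 mm high; origin at its underside centre. Bystander.
- brush_pot: Blue ceramic pot, 70 mm wide, 85 mm high; origin at its underside centre. Bystander.
- lidded_jar: White lidded jar, 96 mm wide, 90 mm high; origin at its underside centre. Bystander.
- brush: Paint brush lying flat, 190 mm long; origin near its middle. Bystander.
Mind the look-alikes: they are no part of the job. Of the things like the carrier, leave any that is brown or green; of the rest the larger one is meant.

How it is judged:
By the outcome, as a careful person would: the job done as asked, in the order asked, and still so for the second after the job is handed in, with the robot touching nothing.
It also fails if it takes over 46 s, if anything falls off the work surface, if the arm or the gripper's body presses on something with over 40 N, if the wrist force passes 120 N, or if a joint passes its speed limit or range.

### The arm

A 6-joint arm with a two-finger parallel gripper is mounted at the origin on the work surface. World frame = base frame: x ahead of the robot, y to its left, z up, the work surface at z = 0. Lengths are in m, angles in rad, forces in N, time in s.
With the tool pointing down it reaches from about 0.35 to 0.775 m from the base axis. Payload 5.5 kg.
Tool frame: the origin (TCP) lies at the very end of the fingers, on their centre line; the grasp point (between the pads) lies 19 mm behind it; z points along the fingers, y is the direction in which the jaws open and shut (so a half turn about z gives the same grasp; the last joint's range is limited). The gripper opens to 85 mm and grips with 20 to 120 N. Pads are 22 mm wide; open, the fingers measure 114 mm over their backs; the gripper's body (76 mm by 85 mm) begins 54 mm behind the grasp point. The pads swing forward as they close: fully open they stand 13 mm farther back than shut.
Start: joints at [1.017, 0.313, 0.046, 1.304, 0, 1.431], TCP at [0.231, 0.527, 0.231] pointing down, gripper open.
Joint ranges: [-2.76, 2.76], [-0.86, 1.69], [-1.03, 1.26], [-2.2, 2.34], [-1.47, 1.5], [-3.14, 3.14]. Speed limits (rad/s): [2.57, 2.57, 3.14, 3.14, 3.14, 3.14].

### API

Orientations are given as a unit quaternion [w, x, y, z].
In Python, from workcell import get_state, vision, workorder, silhouettes, tip_of gives the robot as it stands.
- The arm moves only by the shell command python3 -m inch 'ROWS' [FORCE]. ROWS is JSON, a list of rows, each a list of 7 numbers: the shift along the tool's x, y, z in cm, then the turn, a rotation vector about the tool's x, y, z in degrees, then the finger opening in cm, from 0 to 8.54. In form: [[dx, dy, dz, rx, ry, rz, hand], ...]. A call has 1 to 5 rows; each row shifts and turns the commanded pose from where the row before left it, along the tool's axes as they then stand; what a row does not reach is not made up. A row lasts 1/10 s, in which the tool goes at most 50 mm and 8.59 degrees, less where a joint would pass 70% of its speed; a pose out of reach is approached as far as the arm can. A call with a gripper value outside its range is refused whole. The fingers move at their own pace and stop on an object; FORCE is the grip in N (left out, the last holds). Time passes only in rows, so rows that do not move let the fingers close. It gives the time, the measured TCP pose, the force and the opening at its end, in the units of the state.
- get_state(): the state, without advancing time (a new reading comes with each control period).
- vision.read_camera(name): name is "side" or "top"; returns a dict with "pixels" (420x560x3 uint8, red, green, blue), "depth" (420x560 float32, m along the optical axis (not along the pixel's ray), 0 where there is no reading), "mtx" (3x3 intrinsics, pixels), "T" (4x4, takes a point from camera to world coordinates). Camera axes: x right, y up, looking along -z (the intrinsics and any distortion apply to the point x, -y, -z); pixel columns grow to the right and rows downward; lengths in m; the calibration is good to about 2 mm. A picture is of the moment at which its call begins.
- workorder.hand_in(): hands the job in, once; it reports no verdict.
Trained networks look in a picture, given as the dict that the camera call returned (one of the last four; its "shot" number tells which), for a name from the list of things; names that differ only in an ending like _2 or _b are one class to them, and where a whole thing is asked for, a point or a joint stands for the part that bears it (a point fixed in the world has none). Each returns a list of dicts, best first, with "confidence" (0 to 1); they miss things now and then, are a little off and sometimes report something else, mostly with a low value. They report only what shows in the picture. A call takes as long as a camera call. They do not tell look-alikes from the thing itself.
- silhouettes(picture, label): "mask" (420x560 bool, what is visible of it) and "location" ([column, row] in pixels, amid what is visible of it).
- tip_of(picture, label): "location" ([column, row] in pixels: a listed point, or the origin of a listed thing).
The state is a dict: "clock": time; "joint_pos": joint angles; "qvel": joint speeds; "tau": joint torques, N m; "tcp_pos": TCP position; "orientation": TCP orientation; "wrist_force": force on the tool from outside, world axes, zero at the start; "ft_torque": the same for the moment, N m; "finger_gap": finger opening in m.
Only numpy, scipy, OpenCV 4.12 (cv2) and the standard library are available. Lean on these libraries where they do the work, as an engineer would, in place of code of your own. Each camera call takes 0.05 s, during which the arm holds its last target.

## Working session

There is one attempt and no reset: what is moved stays moved. The work goes in short steps, Python scripts to look and compute and a shell command to move; the robot and the scene stay as the last step left them, time stands still between calls to the robot, and variables do not carry over. Pictures are saved under pics/ and viewed, and the job is handed in when it is done.

```bash
ls; mkdir -p pics; python3 - <<'E'
from workcell import get_state, vision, workorder, silhouettes, tip_of
import cv2
s=get_state()
for k,v in s.items(): print(k,v)
for n in ("top","side"):
    p=vision.read_camera(n); print(n,p["shot"],p["mtx"],p["T"],[k for k in p])
    cv2.imwrite(f"pics/{n}0.png",p["pixels"][:,:,::-1])
    for l in ["carrier","step_top","nest","rail_end","bridge","end_stop","bed_mid","leaf_tip","leaf"]:
        print(l,[(r["location"],round(r["confidence"],2)) for r in tip_of(p,l)])
E
```

```text
pics
clock 0.0
joint_pos [ 1.01743358e+00  3.14003863e-01  4.50004776e-02  1.30360639e+00
 -4.33905227e-05  1.43122328e+00]
qvel [-0.00087472  0.00019513  0.00148776  0.00066599 -0.00110934 -0.00030871]
tau [-1.30357871e-04 -4.80621064e+01  2.98537034e+01  1.92866108e-02
 -1.75225146e-04  2.00111765e-05]
tcp_pos [0.2309358  0.52603523 0.2304157 ]
orientation [-2.87496444e-04  2.05421863e-01  9.78673100e-01 -8.60209829e-04]
wrist_force [-0.14482864  0.15418611 -0.18000775]
ft_torque [0.02612591 0.05385183 0.02066372]
finger_gap 0.08513236899822987
top 1 [[539.6896254    0.         285.54802836]
 [  0.         539.6896254  213.81533394]
 [  0.           0.           1.        ]] [[ 0.0360562   0.97590785 -0.2151832   0.1109725 ]
 [-0.9993379   0.03625931 -0.00300478 -0.0088656 ]
 [ 0.00487001  0.21514907  0.97656908  1.77174232]
 [ 0.          0.          0.          1.        ]] ['pixels', 'depth', 'mtx', 'T', 'shot']
carrier [([346.6, 221.4], 0.78), ([271.7, 258.6], 0.61), ([225.4, 278.5], 0.6), ([281.2, 203.2], 0.57), ([262.6, 169.3], 0.26)]
step_top [([290.4, 211.8], 0.89), ([354.4
[... 477 characters left out ...]
23942403  0.24121811]
 [-0.2882833  -0.5646878   0.7733178   0.81472116]
 [-0.01074868  0.80946202  0.58707386  0.66644459]
 [ 0.          0.          0.          1.        ]] ['pixels', 'depth', 'mtx', 'T', 'shot']
carrier [([347.6, 295.7], 0.93), ([335.9, 238.9], 0.67), ([304.9, 183.6], 0.64), ([261.5, 212.0], 0.57)]
step_top [([311.4, 176.7], 0.84), ([323.7, 234.1], 0.79), ([273.3, 211.6], 0.66), ([219.5, 251.5], 0.44)]
nest [([247.5, 239.5], 0.97)]
rail_end [([273.1, 191.0], 0.84)]
bridge [([232.1, 237.2], 0.81)]
end_stop [([214.4, 253.8], 0.75)]
bed_mid [([267.4, 214.2], 0.75), ([249.8, 200.5], 0.47)]
leaf_tip [([219.2, 249.7], 0.86), ([264.1, 216.6], 0.61)]
leaf [([230.8, 239.2], 0.8)]
```

View pics/top0.png

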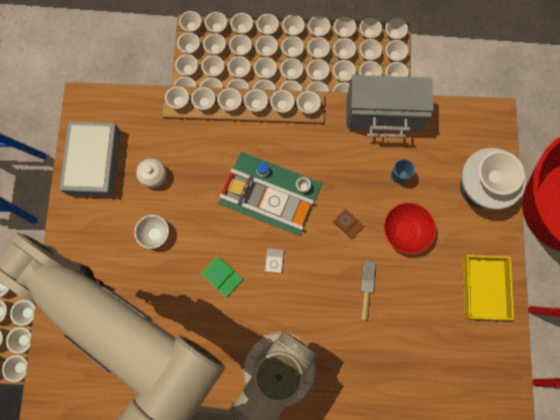

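View pics/side0.png

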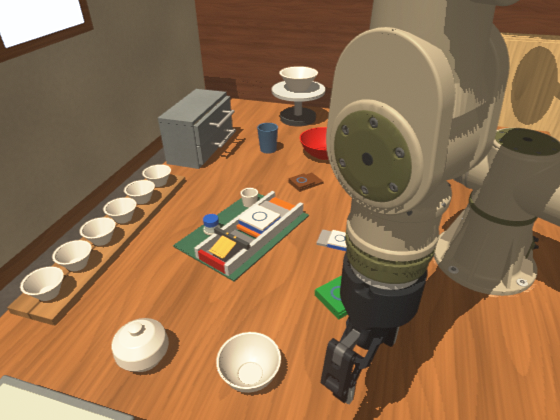

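The top picture shows the nest at about (270,195), with the slide direction running left and slightly up. The carrier-like things are:
- in the track at (274,202), white tile with blue
- small white/blue one at (274,260)
- brown at (348,221)
- green at (222,276)

The larger one that is neither brown nor green is the one in the track. I'll confirm it in a crop and fit the nest frame.

```bash
cat > h.py <<'E'
from workcell import get_state, vision, workorder, silhouettes, tip_of
import numpy as np, cv2
from scipy.optimize import least_squares
from scipy.spatial.transform import Rotation as R
def ray(p,uv):
    d=np.linalg.inv(p["mtx"])@np.array([uv[0],uv[1],1.]); d=np.array([d[0],-d[1],-d[2]])
    return p["T"][:3,3],p["T"][:3,:3]@d
def atz(p,uv,z):
    o,d=ray(p,uv); return o+d*(z-o[2])/d[2]
def proj(p,X):
    c=np.linalg.inv(p["T"])@np.r_[X,1]; q=p["mtx"]@np.array([c[0],-c[1],-c[2]]); return q[:2]/q[2]
NP={"nest":(0,0,.013),"rail_end":(.047,-.165,.036),"bridge":(0,.059,.038),"end_stop":(0,.120,.030),"bed_mid":(0,-.080,.023),"leaf":(0,.066,.044)}
E
python3 - <<'E'
from h import *
obs=[]
for n in ("top","side"):
    p=vision.read_camera(n)
    im=p["pixels"][:,:,::-1]
    c=im[140:245,210:330] if n=="top" else im[170:285,165:320]
    cv2.imwrite(f"pics/{n}1.png",cv2.resize(c,None,fx=5,fy=5,interpolation=cv2.INTER_CUBIC))
    for l in NP:
        # origin of nest is on the table surface z=0
        r=tip_of(p,l)
        if r:
            X=np.array(NP[l]); 
            if l=="nest": X[2]=0
            obs.append((n,l,p,X,np.array(r[0]["location"])))
            print(n,l,np.round(atz(p,r[0]["location"],X[2]),4),r[0]["confidence"])
    r=tip_of(p,"step_top")
    for q in r: print(n,"step",q["location"],np.round(atz(p,q["location"],.033),4))
    r=tip_of(p,"carrier")
    for q in r: print(n,"carrier",q["location"],np.round(atz(p,q["location"],.023),4))
def f(v):
    c,s=np.cos(v[2]),np.sin(v[2]); out=[]
    for n,l,p,X,uv in obs:
        W=np.array([v[0]+c*X[0]-s*X[1],v[1]+s*X[0]+c*X[1],X[2]])
        out+=list(proj(p,W)-uv)
    return np.array(out)
s=least_squares(f,[.5,.03,-.3],loss="soft_l1",f_scale=1.)
print(s.x,np.degrees(s.x[2])); 
for o,e in zip(obs,f(s.x).reshape(-1,2)): print(o[0],o[1],e.round(1))
E
```

```text
top nest [0.5519 0.0825 0.    ] 0.71
top rail_end [ 0.5405 -0.0895  0.036 ] 0.91
top bridge [0.5604 0.1335 0.038 ] 0.91
top end_stop [0.5945 0.1931 0.03  ] 0.86
top bed_mid [0.5248 0.0017 0.023 ] 0.94
top leaf [0.5724 0.1347 0.044 ] 0.59
top step [352.8, 231.6] [ 0.4426 -0.2259  0.033 ]
top step [229.2, 281.7] [0.2645 0.1691 0.033 ]
top step [275.3, 249.9] [0.3728 0.0254 0.033 ]
top step [288.8, 211.6] [ 0.502 -0.014  0.033]
top carrier [346.9, 221.2] [ 0.4788 -0.2073  0.023 ]
top carrier [273.3, 258.2] [0.3468 0.0311 0.023 ]
top carrier [278.6, 202.4] [0.5344 0.0211 0.023 ]
side nest [0.5544 0.087  0.    ] 0.86
side rail_end [ 0.589  -0.0145  0.036 ] 0.42
side bridge [0.5379 0.1228 0.038 ] 0.69
side end_stop [0.5944 0.1873 0.03  ] 0.8
side bed_mid [ 0.5276 -0.0013  0.023 ] 0.92
side leaf [0.4062 0.4593 0.044 ] 0.38
side step [272.5, 207.8] [ 0.52   -0.0169  0.033 ]
side step [325.3, 237.9] [0.3624 0.0651 0.033 ]
side step [311.4, 178.7] [ 0.4551 -0.1849  0.033 ]
side step [247.1, 241.0] [0.5371 0.127  0.033 ]
side step [213.7, 230.6] [0.6292 0.113  0.033 ]
side carrier [263.6, 216.5] [0.5349 0.0129 0.023 ]
side carrier [334.2, 240.3] [0.342  0.0561 0.023 ]
side carrier [344.9, 294.5] [0.2888 0.2194 0.023 ]
side carrier [302.9, 181.4] [ 0.4789 -0.1795  0.023 ]
[ 0.55116099  0.07921177 -0.32379543] -18.55211145897986
top nest [1.  0.3]
top rail_end [ 0.8 -0.8]
top bridge [-0.3 -2.8]
top end_stop [-0.1  1.5]
top bed_mid [-0.5 -0.3]
top leaf [-2.1  0. ]
side nest [ 2.3 -1.7]
side rail_end [ 25.3 -12.9]
side bridge [-14.6   0.8]
side end_stop [1. 2.]
side bed_mid [0.1 1.2]
side leaf [ -20.1 -137.8]
```

View pics/top1.png

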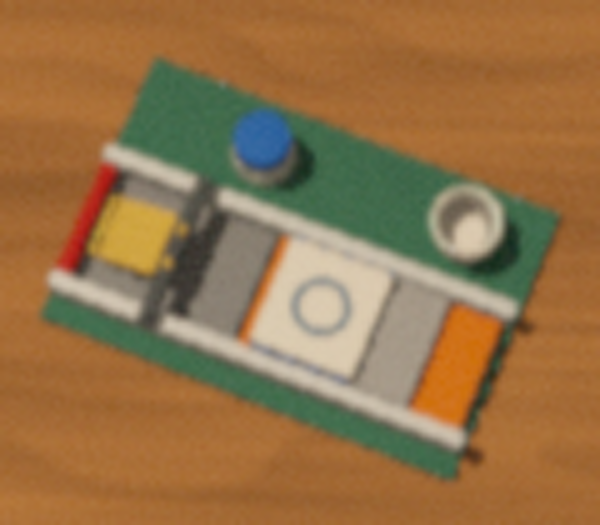

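View pics/side1.png

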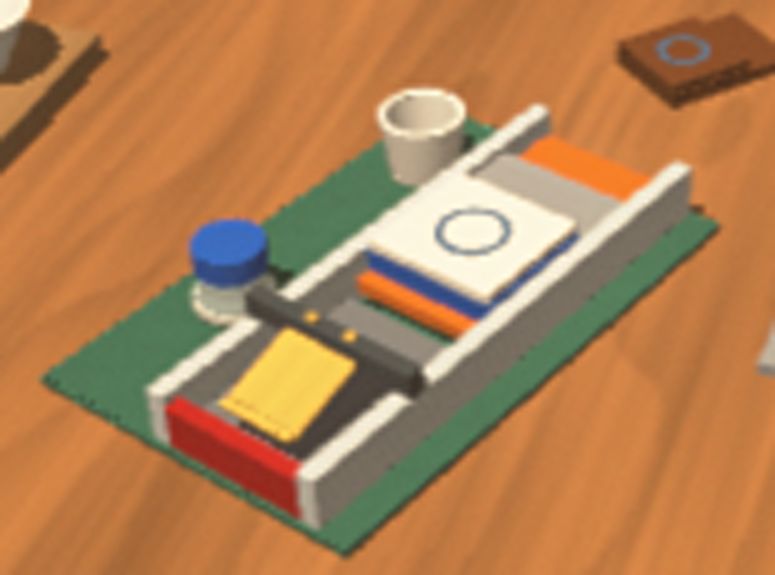

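Confirmed: the track carrier at crop (345,300), with white tile, blue body and grey steel step behind it, is the larger one and is neither brown nor green. Next I'll refine the nest frame from the rail corners.

```bash
python3 - <<'E'
from h import *
P={n:vision.read_camera(n) for n in ("top","side")}
up=lambda a,off:(np.array(a)+.5)/5-.5+np.array(off)
t=(210,140); s=(165,170); z=.036
obs=[("top",(.052,.130,z),up((112,143),t)),("top",(.042,.130,z),up((103,160),t)),("top",(.052,-.165,z),up((525,299),t)),("top",(.042,-.165,z),up((516,320),t)),
("top",(-.042,.130,z),up((53,270),t)),("top",(-.052,.130,z),up((45,287),t)),("top",(-.042,-.165,z),up((470,430),t)),("top",(-.052,-.165,z),up((462,448),t)),
("side",(.052,.130,z),up((149,388),s)),("side",(-.052,.130,z),up((325,476),s)),("side",(.052,-.165,z),up((537,104),s)),("side",(-.052,-.165,z),up((692,172),s))]
def f(v,o):
    c,s_=np.cos(v[2]),np.sin(v[2]); out=[]
    for n,X,uv in o:
        W=np.array([v[0]+c*X[0]-s_*X[1],v[1]+s_*X[0]+c*X[1],X[2]]); out+=list(proj(P[n],W)-uv)
    return np.array(out)
for o in (obs[:8],obs[8:],obs):
    r=least_squares(f,[.55,.08,-.32],args=(o,)); print(r.x.round(4),np.degrees(r.x[2]).round(2)); print(r.fun.reshape(-1,2).round(1).tolist())
# carrier: depth in top
v=r.x; c,s_=np.cos(v[2]),np.sin(v[2])
# sample color & depth profile along the track centre line
for yy in np.arange(-.17,.13,.006):
    W=np.array([v[0]-s_*yy,v[1]+c*yy,.03]); row=[]
    for n in P:
        u=np.rint(proj(P[n],W)).astype(int); d=P[n]["depth"][u[1],u[0]]
        o,dd=ray(P[n],u); X=o+dd*d; row+=[P[n]["pixels"][u[1],u[0]].tolist(),round(float(X[2])*1000)]
    print(round(yy*1000),row)
E
```

```text
[ 0.5493  0.0779 -0.3406] -19.52
[[-0.4, 0.4], [0.2, -0.3], [-0.9, 0.7], [-0.2, -0.7], [0.4, 0.3], [0.8, -0.4], [-0.2, 0.4], [0.3, -0.4]]
[ 0.5511  0.0799 -0.3396] -19.46
[[0.6, 0.3], [-1.0, 1.0], [0.1, -0.4], [0.4, -1.5]]
[ 0.5503  0.0786 -0.3406] -19.52
[[-0.7, 0.1], [-0.0, -0.6], [-1.1, 0.5], [-0.4, -1.0], [0.2, -0.0], [0.6, -0.7], [-0.4, 0.1], [0.1, -0.7], [1.1, -0.0], [-0.5, 0.7], [0.6, -0.6], [0.9, -1.7]]
-170 [[119, 78, 43], 5, [200, 125, 68], -2]
-164 [[88, 63, 32], 3, [199, 126, 68], -2]
-158 [[156, 85, 33], 2, [205, 128, 69], -2]
-152 [[208, 114, 24], 21, [211, 131, 71], -2]
-146 [[207, 111, 18], 33, [238, 129, 51], 23]
-140 [[209, 112, 28], 24, [246, 127, 40], 23]
-134 [[209, 115, 29], 24, [246, 128, 41], 22]
-128 [[193, 104, 28], 29, [247, 127, 40], 21]
-122 [[151, 97, 64], 21, [240, 143, 84], 22]
-116 [[164, 151, 134], 35, [198, 181, 161], 34]
-110 [[164, 151, 135], 27, [194, 178, 157], 33]
-104 [[165, 150, 135], 40, [194, 178, 159], 32]
-98 [[165, 151, 136], 30, [195, 180, 159], 32]
-92 [[165, 152, 136], 38, [247, 233, 203], 40]
-86 [[163, 150, 132], 30, [253, 246, 224]
[... 919 characters left out ...]
, 13]
40 [[65, 59, 52], 14, [129, 121, 109], 12]
46 [[63, 60, 53], 8, [95, 91, 82], 50]
52 [[58, 58, 52], 1772, [72, 67, 59], 47]
58 [[70, 67, 59], 1772, [220, 165, 78], 44]
64 [[89, 83, 66], 54, [251, 211, 88], 44]
70 [[171, 133, 59], 41, [248, 208, 88], 42]
76 [[208, 166, 65], 45, [247, 207, 86], 38]
82 [[209, 167, 69], 39, [248, 208, 87], 38]
88 [[210, 169, 69], 36, [247, 207, 86], 38]
94 [[208, 166, 68], 31, [248, 208, 87], 37]
100 [[209, 168, 69], 33, [248, 208, 88], 34]
106 [[201, 159, 64], 28, [249, 209, 88], 33]
112 [[185, 149, 59], 38, [250, 208, 87], 32]
118 [[135, 89, 38], 12, [162, 123, 61], 12]
124 [[180, 35, 28], 34, [211, 64, 51], 29]
130 [[173, 75, 44], 30, [218, 52, 40], 29]
```

Both views agree to about 2 mm: the nest is at (0.550, 0.079) with yaw −19.5°. The carrier's rear edge is at y ≈ −121 mm, so its origin is at about −65 and the press-step face at about −81. I'll turn the tool so that its x axis lies along the slide direction, closing the fingers as it turns.

```bash
python3 -m inch '[[0,0,0,0,0,8.58,0],[0,0,0,0,0,8.58,0],[0,0,0,0,0,8.58,0],[0,0,0,0,0,8.58,0],[0,0,0,0,0,8.58,0]]' 40; python3 -m inch '[[0,0,0,0,0,8.58,0],[0,0,0,0,0,8.58,0],[0,0,0,0,0,8.58,0],[0,0,0,0,0,8.58,0],[0,0,0,0,0,8.58,0]]'
```

```text
clock: 2.5
tcp_pos: [0.2312, 0.5265, 0.2313]
orientation: [0.0, 0.552, 0.834, 0.0]
wrist_force: [0.1, -0.6, 0.2]
finger_gap: 0.0123
clock: 3.0
tcp_pos: [0.2312, 0.5265, 0.2313]
orientation: [-0.0, 0.818, 0.575, 0.0]
wrist_force: [-0.9, 1.1, -0.4]
finger_gap: -0.0004
```

```bash
python3 -m inch '[[-2,2.2,0,0,0,0,0],[-3.2,3.5,0,0,0,0,0],[-3.2,3.5,0,0,0,0,0],[-3.2,3.5,0,0,0,0,0],[-3.2,3.5,0,0,0,0,0]]'; python3 -m inch '[[-3.2,3.5,0,0,0,0,0],[-3.2,3.5,0,0,0,0,0],[-3.2,3.5,0,0,0,0,0],[-3.2,3.5,0,0,0,0,0],[-3.2,3.5,0,0,0,0,0]]'; python3 - <<'E'
from h import *
s=get_state(); print(s["joint_pos"].round(3) if hasattr(s["joint_pos"],'round') else s["joint_pos"]); q=s["orientation"]; print(R.from_quat([q[1],q[2],q[3],q[0]]).as_matrix().round(3))
E
```

```text
clock: 3.5
tcp_pos: [0.335, 0.3314, 0.2315]
orientation: [0.0, 0.816, 0.577, 0.0]
wrist_force: [1.0, -0.4, 0.1]
finger_gap: -0.0001
clock: 4.0
tcp_pos: [0.4467, 0.1218, 0.2316]
orientation: [0.0, 0.817, 0.577, 0.0]
wrist_force: [0.9, -0.3, 0.2]
finger_gap: -0.0
[ 0.092  0.096 -0.227  1.247  0.     2.004]
[[ 0.334  0.943  0.001]
 [ 0.943 -0.334  0.   ]
 [ 0.001  0.001 -1.   ]]
```

```bash
python3 -m inch '[[-2.55,2.8,1,0,0,0,0],[-2.55,2.8,1,0,0,0,0],[-2.55,2.8,1,0,0,0,0],[-2.55,2.8,1,0,0,0,0],[0,0,3,0,0,0,0]]'; python3 -m inch '[[0,0,3,0,0,0,0],[0,0,3,0,0,0,0],[0,0,2,0,0,0,0],[0,0,0,0,0,0,0]]'; python3 - <<'E'
from h import *
v=np.array([.5503,.0786,-.3406]); s=get_state(); t=np.array(s["tcp_pos"])
d=t[:2]-v[:2]; c,s_=np.cos(v[2]),np.sin(v[2]); print("nest",c*d[0]+s_*d[1],-s_*d[0]+c*d[1],t[2],s["wrist_force"])
for n in ("side","top"):
    p=vision.read_camera(n); im=p["pixels"][:,:,::-1].copy()
    print(n,proj(p,t))
    c=im[120:285,165:365] if n=="side" else im[140:260,210:350]
    cv2.imwrite(f"pics/{n}2.png",cv2.resize(c,None,fx=4,fy=4,interpolation=cv2.INTER_CUBIC))
E
```

```text
clock: 4.5
tcp_pos: [0.5221, -0.0142, 0.163]
orientation: [0.003, 0.818, 0.575, 0.002]
wrist_force: [0.7, 0.3, 0.6]
finger_gap: -0.0001
clock: 4.9
tcp_pos: [0.515, -0.0096, 0.0785]
orientation: [-0.002, 0.817, 0.577, -0.002]
wrist_force: [-0.3, -0.2, 0.7]
finger_gap: -0.0002
nest -0.0037815176689032157 -0.09488687787856512 0.07850486726908502 [-0.25535824 -0.2485392   0.65977713]
side [273.08767446 195.20459677]
top [287.72778441 204.51086868]
```

View pics/side2.png

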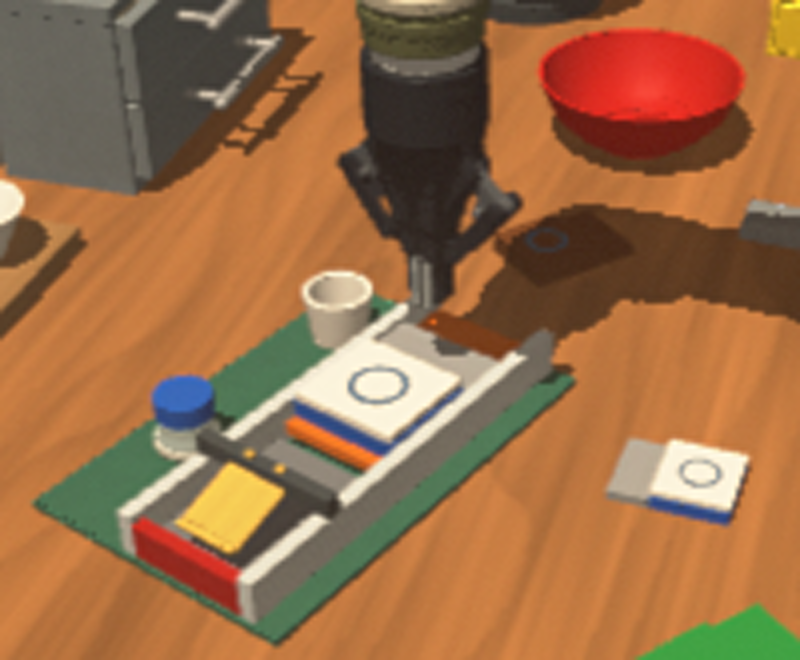

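View pics/top2.png

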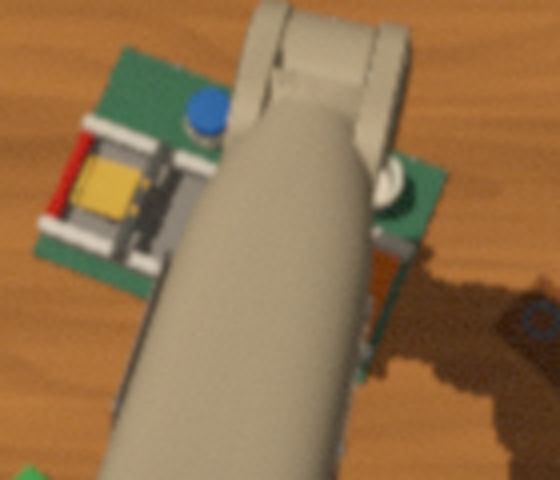

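The side view shows the closed fingertips at pixel (272,195), which matches the projected TCP, standing over the step and clear of cup and rails. I'll centre the tool and come down.

```bash
python3 -m inch '[[0,0.4,1,0,0,0,0],[0,0,1.5,0,0,0,0],[0,0,1.0,0,0,0,0],[0,0,0,0,0,0,0]]'; python3 -m inch '[[0,0,0.3,0,0,0,0],[0,0,0.2,0,0,0,0],[0,0,0,0,0,0,0]]'
```

```text
clock: 5.4
tcp_pos: [0.5207, -0.0111, 0.0454]
orientation: [-0.001, 0.817, 0.577, -0.001]
wrist_force: [0.5, 0.2, 0.1]
finger_gap: -0.0001
clock: 5.7
tcp_pos: [0.5215, -0.0112, 0.0415]
orientation: [0.0, 0.817, 0.577, 0.0]
wrist_force: [-0.0, -0.0, -0.9]
finger_gap: -0.0001
```

```bash
python3 -m inch '[[0,0,0.3,0,0,0,0],[0,0,0.2,0,0,0,0],[0,0,0,0,0,0,0]]';python3 -m inch '[[0,0,0.2,0,0,0,0],[0,0,0.1,0,0,0,0],[0,0,0,0,0,0,0]]'
```

```text
clock: 6.0
tcp_pos: [0.5211, -0.0112, 0.036]
orientation: [-0.0, 0.817, 0.577, -0.0]
wrist_force: [-0.1, -0.3, 0.7]
finger_gap: 0.0001
clock: 6.3
tcp_pos: [0.5213, -0.0112, 0.0332]
orientation: [-0.0, 0.817, 0.577, -0.0]
wrist_force: [-0.3, 0.5, -0.8]
finger_gap: 0.0002
```

```bash
python3 -m inch '[[0,0,0.2,0,0,0,0],[0,0,0.1,0,0,0,0],[0,0,0,0,0,0,0]]';python3 -m inch '[[0,0,0.2,0,0,0,0],[0,0,0.2,0,0,0,0],[0,0,0,0,0,0,0]]'
```

```text
clock: 6.6
tcp_pos: [0.5214, -0.0112, 0.0304]
orientation: [0.0, 0.817, 0.577, 0.0]
wrist_force: [-0.1, -0.6, 2.8]
finger_gap: -0.0004
clock: 6.9
tcp_pos: [0.5214, -0.0112, 0.0263]
orientation: [0.0, 0.817, 0.577, 0.0]
wrist_force: [-0.4, -0.7, 4.4]
finger_gap: 0.0004
```

```bash
python3 -m inch '[[0,0,0.2,0,0,0,0],[0,0,0,0,0,0,0]]';python3 -m inch '[[0,0,0.1,0,0,0,0],[0,0,0,0,0,0,0]]'
```

```text
clock: 7.1
tcp_pos: [0.5215, -0.0113, 0.0249]
orientation: [0.0, 0.817, 0.577, 0.0]
wrist_force: [-2.3, -0.1, 9.1]
finger_gap: 0.0001
clock: 7.3
tcp_pos: [0.5216, -0.0113, 0.0248]
orientation: [0.0, 0.817, 0.577, 0.0]
wrist_force: [-5.8, 0.3, 16.9]
finger_gap: -0.0
```

The plate is fully down (TCP 24.8 mm, about 17 N). Now I'll start the slide.

```bash
python3 -m inch '[[0.2,0,0,0,0,0,0],[0.3,0,0,0,0,0,0],[0.3,0,0,0,0,0,0],[0.2,0,0,0,0,0,0]]'; python3 - <<'E'
from h import *
v=np.array([.5503,.0786,-.3406]); s=get_state(); t=np.array(s["tcp_pos"])
d=t[:2]-v[:2]; c,s_=np.cos(v[2]),np.sin(v[2]); print("nest",c*d[0]+s_*d[1],-s_*d[0]+c*d[1],t[2],"fx,fy",c*s["wrist_force"][0]+s_*s["wrist_force"][1],-s_*s["wrist_force"][0]+c*s["wrist_force"][1])
p=vision.read_camera("side"); im=p["pixels"][:,:,::-1]
cv2.imwrite("pics/side3.png",cv2.resize(im[120:285,165:365],None,fx=4,fy=4,interpolation=cv2.INTER_CUBIC))
E
```

```text
clock: 7.7
tcp_pos: [0.5254, -0.0045, 0.0249]
orientation: [0.003, 0.817, 0.576, -0.001]
wrist_force: [-4.0, -9.6, 13.8]
finger_gap: 0.0003
nest 0.004303744583170302 -0.08662635948093662 0.024875544663435015 fx,fy -0.556530826437776 -10.364381814920465
```

View pics/side3.png

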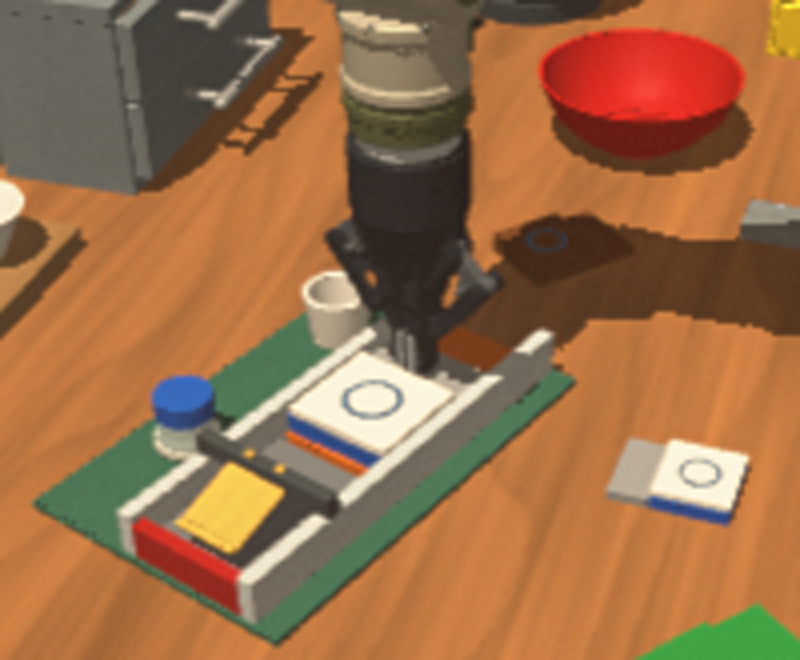

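The tile edge in the side crop (290,425) has moved forward with the fingers. The plate is down, and the reaction is 14 N vertical and 10 N horizontal. I'll carry on, with a touch more press.

```bash
cat > st.py <<'E'
from h import *
v=np.array([.5503,.0786,-.3406]); s=get_state(); t=np.array(s["tcp_pos"])
d=t[:2]-v[:2]; c,s_=np.cos(v[2]),np.sin(v[2]); f=s["wrist_force"]
q=s["orientation"]; M=R.from_quat([q[1],q[2],q[3],q[0]]).as_matrix()
print("nest mm",np.round(1000*np.array([c*d[0]+s_*d[1],-s_*d[0]+c*d[1],t[2]]),1),"f",np.round([c*f[0]+s_*f[1],-s_*f[0]+c*f[1],f[2]],1),"yaw err",np.degrees(np.arctan2(M[1,1],M[0,1])-v[2]).round(2),"tilt",M[:2,2].round(4))
E
python3 -m inch '[[0.4,0,0.05,0,0,0,0],[0.5,0,0,0,0,0,0],[0.5,0,0,0,0,0,0],[0.4,0,0,0,0,0,0]]'; python3 st.py; python3 -m inch '[[0.4,0,0,0,0,0,0],[0.5,0,0,0,0,0,0],[0.5,0,0,0,0,0,0]]'; python3 st.py
```

```text
clock: 8.15
tcp_pos: [0.5319, 0.0118, 0.0249]
orientation: [0.004, 0.817, 0.576, -0.001]
wrist_force: [-4.5, -10.6, 16.7]
finger_gap: 0.0
nest mm [  5.  -69.1  24.9] f [ -0.7 -11.6  16.7] yaw err -0.12 tilt [ 0.0025 -0.0075]
clock: 8.45
tcp_pos: [0.5366, 0.025, 0.0249]
orientation: [0.004, 0.817, 0.576, -0.001]
wrist_force: [-4.8, -10.6, 17.1]
finger_gap: 0.0001
nest mm [  5.  -55.1  24.9] f [ -1.  -11.6  17.1] yaw err -0.13 tilt [ 0.0027 -0.0074]
```

```bash
python3 -m inch '[[0.4,0,0,0,0,0,0],[0.5,0,0,0,0,0,0],[0.5,0,0,0,0,0,0],[0.4,0,0,0,0,0,0]]'; python3 st.py; python3 - <<'E'
from h import *
p=vision.read_camera("side"); im=p["pixels"][:,:,::-1]
cv2.imwrite("pics/side4.png",cv2.resize(im[160:285,165:315],None,fx=5,fy=5,interpolation=cv2.INTER_CUBIC))
E
```

```text
clock: 8.85
tcp_pos: [0.5427, 0.0422, 0.0249]
orientation: [0.004, 0.817, 0.576, -0.001]
wrist_force: [-4.3, -10.2, 17.1]
finger_gap: -0.0003
nest mm [  5.1 -36.9  24.9] f [ -0.7 -11.1  17.1] yaw err -0.12 tilt [ 0.0029 -0.007 ]
```

View pics/side4.png

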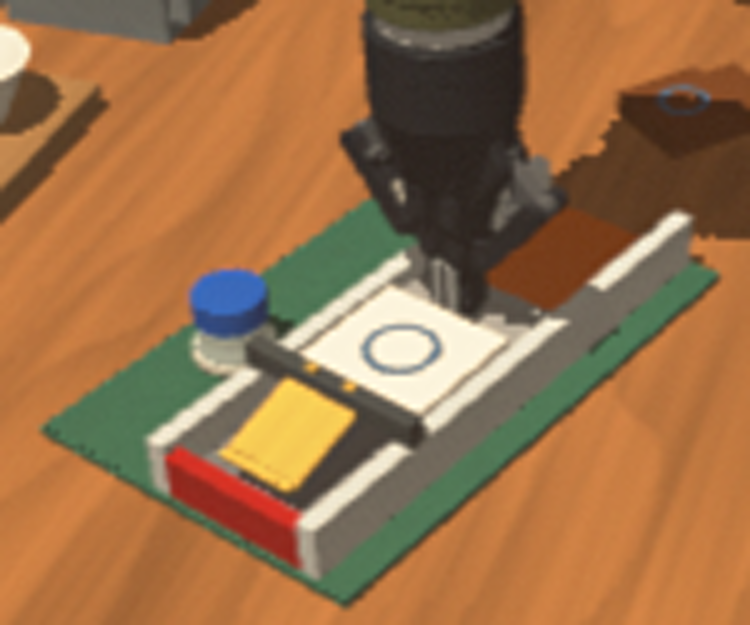

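The tile's front edge is at the bridge (crop 300,360), it lies low, and the fingers sit just behind the face. I'll go on gently under the bridge.

```bash
python3 -m inch '[[0.3,0,0,0,0,0,0],[0.3,0,0,0,0,0,0],[0.3,0,0,0,0,0,0],[0.3,0,0,0,0,0,0]]'; python3 st.py;  python3 -m inch '[[0.3,0,0,0,0,0,0],[0.3,0,0,0,0,0,0],[0.4,0,0,0,0,0,0],[0.4,0,0,0,0,0,0]]'; python3 st.py
```

```text
clock: 9.3
tcp_pos: [0.5468, 0.0534, 0.0249]
orientation: [0.004, 0.817, 0.576, -0.001]
wrist_force: [-4.6, -10.8, 17.4]
finger_gap: -0.0001
nest mm [  5.1 -24.9  24.9] f [ -0.7 -11.8  17.4] yaw err -0.12 tilt [ 0.003  -0.0069]
clock: 9.7
tcp_pos: [0.5515, 0.0666, 0.025]
orientation: [0.004, 0.817, 0.576, -0.001]
wrist_force: [-3.8, -10.7, 17.4]
finger_gap: -0.0
nest mm [  5.1 -10.9  25. ] f [  0.  -11.3  17.4] yaw err -0.13 tilt [ 0.0031 -0.0067]
```

```bash
python3 -m inch '[[0.3,0,0,0,0,0,0],[0.4,0,0,0,0,0,0],[0.4,0,0,0,0,0,0],[0.3,0,0,0,0,0,0]]'; python3 st.py;  python3 - <<'E'
from h import *
p=vision.read_camera("side"); im=p["pixels"][:,:,::-1]
cv2.imwrite("pics/side5.png",cv2.resize(im[160:285,165:315],None,fx=5,fy=5,interpolation=cv2.INTER_CUBIC))
E
```

```text
clock: 10.1
tcp_pos: [0.5562, 0.0802, 0.0249]
orientation: [0.003, 0.817, 0.576, -0.0]
wrist_force: [-3.4, -9.7, 15.4]
finger_gap: -0.0004
nest mm [ 5.   3.5 24.9] f [  0.  -10.2  15.4] yaw err -0.1 tilt [ 0.0031 -0.0061]
```

View pics/side5.png

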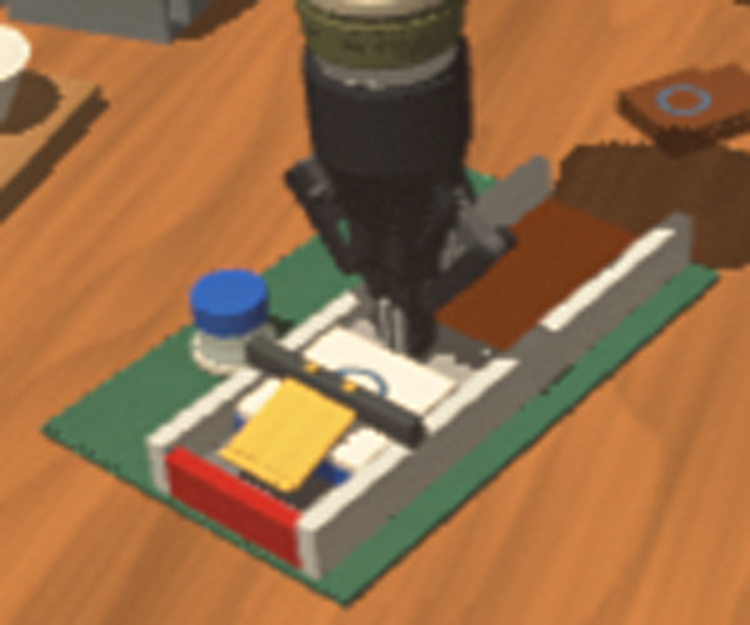

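The carrier is under the bridge and the leaf rides on the tile (crop 290,430). About 33 mm is left. I'll add press to make up for the 2 mm drop into the pocket.

```bash
python3 -m inch '[[0.3,0,0.05,0,0,0,0],[0.3,0,0.05,0,0,0,0],[0.3,0,0,0,0,0,0],[0.2,0,0,0,0,0,0]]'; python3 st.py;   python3 -m inch '[[0.3,0,0,0,0,0,0],[0.3,0,0,0,0,0,0],[0.2,0,0,0,0,0,0]]'; python3 st.py
```

```text
clock: 10.55
tcp_pos: [0.5599, 0.0897, 0.0246]
orientation: [0.004, 0.817, 0.576, -0.001]
wrist_force: [-5.2, -12.5, 21.6]
finger_gap: 0.0003
nest mm [ 5.4 13.7 24.6] f [ -0.7 -13.6  21.6] yaw err -0.14 tilt [ 0.0036 -0.0079]
clock: 10.85
tcp_pos: [0.5623, 0.0963, 0.0245]
orientation: [0.005, 0.818, 0.576, -0.002]
wrist_force: [-4.9, -16.1, 21.5]
finger_gap: -0.0001
nest mm [ 5.4 20.7 24.5] f [  0.8 -16.8  21.5] yaw err -0.17 tilt [ 0.003  -0.0097]
```

```bash
python3 -m inch '[[0.2,0,0,0,0,0,0],[0.2,0,0,0,0,0,0],[0.2,0,0,0,0,0,0]]'; python3 st.py;   python3 -m inch '[[0.2,0,0,0,0,0,0],[0.1,0,0,0,0,0,0],[0.1,0,0,0,0,0,0]]'; python3 st.py
```

```text
clock: 11.15
tcp_pos: [0.5642, 0.1019, 0.0244]
orientation: [0.005, 0.818, 0.576, -0.002]
wrist_force: [-5.9, -15.5, 20.9]
finger_gap: -0.0002
nest mm [ 5.3 26.6 24.4] f [ -0.3 -16.6  20.9] yaw err -0.18 tilt [ 0.0027 -0.0096]
clock: 11.45
tcp_pos: [0.5657, 0.1065, 0.0242]
orientation: [0.004, 0.817, 0.576, -0.001]
wrist_force: [-1.2, -7.5, 9.8]
finger_gap: 0.0002
nest mm [ 5.2 31.4 24.2] f [ 1.4 -7.5  9.8] yaw err -0.15 tilt [ 0.0031 -0.0075]
```

```bash
python3 -m inch '[[0.05,0,0.1,0,0,0,0],[0.1,0,0.05,0,0,0,0],[0,0,0,0,0,0,0]]'; python3 st.py; python3 - <<'E'
from h import *
p=vision.read_camera("side"); im=p["pixels"][:,:,::-1]
cv2.imwrite("pics/side6.png",cv2.resize(im[160:285,165:315],None,fx=5,fy=5,interpolation=cv2.INTER_CUBIC))
E
```

```text
clock: 11.75
tcp_pos: [0.5657, 0.1079, 0.023]
orientation: [0.004, 0.817, 0.576, -0.001]
wrist_force: [-5.6, -13.0, 22.3]
finger_gap: 0.0005
nest mm [ 4.7 32.8 23. ] f [ -0.9 -14.1  22.3] yaw err -0.14 tilt [ 0.0023 -0.0078]
```

View pics/side6.png

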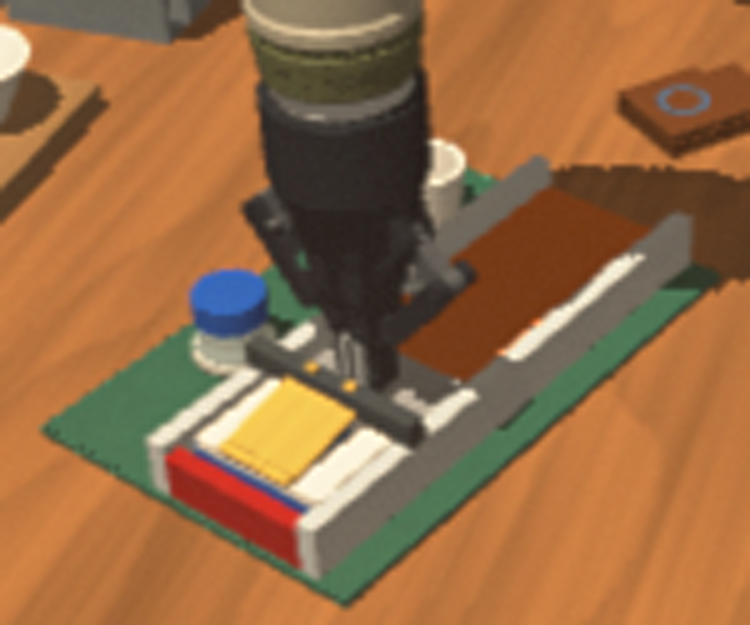

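The TCP is at 23.0 mm, so the carrier is on the pocket floor, and only a narrow blue strip shows at the stop. I'll push gently until the end stop answers.

```bash
python3 -m inch '[[0.15,0,0,0,0,0,0],[0.1,0,0,0,0,0,0],[0,0,0,0,0,0,0]]'; python3 st.py; python3 -m inch '[[0.1,0,0,0,0,0,0],[0.1,0,0,0,0,0,0],[0,0,0,0,0,0,0]]'; python3 st.py
```

```text
clock: 12.1
tcp_pos: [0.5664, 0.1096, 0.023]
orientation: [0.004, 0.818, 0.576, -0.002]
wrist_force: [-7.1, -15.8, 22.6]
finger_gap: 0.0001
nest mm [ 4.8 34.6 23. ] f [ -1.4 -17.3  22.6] yaw err -0.17 tilt [ 0.0021 -0.0092]
clock: 12.4
tcp_pos: [0.5672, 0.1114, 0.023]
orientation: [0.004, 0.818, 0.576, -0.002]
wrist_force: [-6.6, -17.0, 22.7]
finger_gap: 0.0001
nest mm [ 5.  36.6 23. ] f [ -0.5 -18.2  22.7] yaw err -0.17 tilt [ 0.0022 -0.0091]
```

```bash
python3 -m inch '[[0.1,0,0,0,0,0,0],[0.1,0,0,0,0,0,0],[0,0,0,0,0,0,0]]'; python3 st.py; python3 - <<'E'
from h import *
p=vision.read_camera("side"); im=p["pixels"][:,:,::-1]
cv2.imwrite("pics/side7.png",cv2.resize(im[205:285,180:270],None,fx=8,fy=7,interpolation=cv2.INTER_CUBIC))
E
```

```text
clock: 12.7
tcp_pos: [0.568, 0.1133, 0.023]
orientation: [0.004, 0.818, 0.576, -0.002]
wrist_force: [-6.1, -15.6, 21.9]
finger_gap: 0.0002
nest mm [ 5.1 38.6 23. ] f [ -0.6 -16.7  21.9] yaw err -0.17 tilt [ 0.0024 -0.0091]
```

View pics/side7.png

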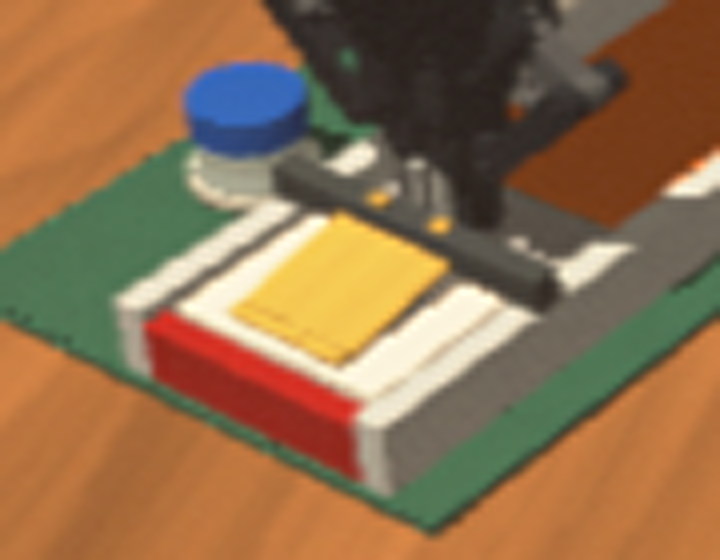

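The tile edge now meets the red stop. The force hasn't risen yet, so I'll creep on.

```bash
python3 -m inch '[[0.1,0,0,0,0,0,0],[0.05,0,0,0,0,0,0],[0,0,0,0,0,0,0]]'; python3 st.py; python3 -m inch '[[0.1,0,0,0,0,0,0],[0,0,0,0,0,0,0]]'; python3 st.py
```

```text
clock: 13.05
tcp_pos: [0.5682, 0.1139, 0.023]
orientation: [0.005, 0.818, 0.576, -0.002]
wrist_force: [-7.6, -18.1, 22.4]
finger_gap: -0.0001
nest mm [ 5.1 39.2 23. ] f [ -1.1 -19.6  22.4] yaw err -0.2 tilt [ 0.0019 -0.0109]
clock: 13.25
tcp_pos: [0.5682, 0.1139, 0.023]
orientation: [0.006, 0.818, 0.575, -0.003]
wrist_force: [-8.2, -21.6, 24.3]
finger_gap: -0.0001
nest mm [ 5.1 39.3 23. ] f [ -0.5 -23.1  24.3] yaw err -0.24 tilt [ 0.0013 -0.0127]
```

The TCP has stalled at 39.2 mm while the push force climbs, so the carrier is home against the stop. I'll press once more, then unload push and press alternately so the fingers neither drag nor lift the carrier.

```bash
python3 -m inch '[[0.15,0,0,0,0,0,0],[0,0,0,0,0,0,0]]'; python3 st.py; python3 -m inch '[[-0.2,0,0,0,0,0,0],[-0.2,0,0,0,0,0,0],[0,0,0,0,0,0,0]]'; python3 st.py; python3 -m inch '[[0,0,-0.1,0,0,0,0],[0,0,0,0,0,0,0]]'; python3 st.py
```

```text
clock: 13.45
tcp_pos: [0.5682, 0.114, 0.023]
orientation: [0.006, 0.818, 0.575, -0.004]
wrist_force: [-9.3, -25.8, 26.1]
finger_gap: 0.0001
nest mm [ 5.1 39.3 23. ] f [ -0.2 -27.4  26.1] yaw err -0.29 tilt [ 0.0003 -0.0154]
clock: 13.75
tcp_pos: [0.5682, 0.1139, 0.023]
orientation: [0.004, 0.818, 0.576, -0.001]
wrist_force: [-5.2, -13.1, 21.7]
finger_gap: -0.0002
nest mm [ 5.1 39.3 23. ] f [ -0.5 -14.1  21.7] yaw err -0.16 tilt [ 0.003  -0.0072]
clock: 13.95
tcp_pos: [0.5681, 0.1139, 0.0231]
orientation: [0.004, 0.818, 0.576, -0.001]
wrist_force: [-2.8, -13.0, 14.9]
finger_gap: -0.0006
nest mm [ 5.  39.3 23.1] f [  1.7 -13.1  14.9] yaw err -0.16 tilt [ 0.0024 -0.0076]
```

```bash
python3 -m inch '[[-0.15,0,0,0,0,0,0],[-0.15,0,-0.05,0,0,0,0],[0,0,0,0,0,0,0]]'; python3 st.py; python3 -m inch '[[0,0,-0.1,0,0,0,0],[0,0,0,0,0,0,0]]'; python3 st.py
```

```text
clock: 14.25
tcp_pos: [0.568, 0.1138, 0.0231]
orientation: [0.002, 0.817, 0.577, 0.001]
wrist_force: [0.8, -3.8, 8.3]
finger_gap: -0.0002
nest mm [ 4.9 39.1 23.1] f [ 2.1 -3.3  8.3] yaw err -0.06 tilt [ 0.0039 -0.0018]
clock: 14.45
tcp_pos: [0.5669, 0.1143, 0.0231]
orientation: [0.001, 0.817, 0.577, 0.0]
wrist_force: [1.5, -4.5, 4.3]
finger_gap: 0.0001
nest mm [ 3.7 39.2 23.1] f [ 2.9 -3.8  4.3] yaw err -0.03 tilt [ 0.0015 -0.0014]
```

```bash
python3 -m inch '[[-0.1,0,-0.05,0,0,0,0],[0,0,-0.05,0,0,0,0],[0,0,0,0,0,0,0]]'; python3 st.py; python3 -m inch '[[-0.1,0,-0.1,0,0,0,0],[0,0,-0.2,0,0,0,0],[0,0,0,0,0,0,0]]'; python3 st.py
```

```text
clock: 14.75
tcp_pos: [0.5647, 0.1146, 0.0232]
orientation: [-0.001, 0.817, 0.577, -0.001]
wrist_force: [-0.7, -0.2, -0.1]
finger_gap: 0.0
nest mm [ 1.6 38.8 23.2] f [-0.6 -0.5 -0.1] yaw err 0.03 tilt [-0.0019  0.0008]
clock: 15.05
tcp_pos: [0.5654, 0.1133, 0.027]
orientation: [-0.0, 0.817, 0.577, 0.0]
wrist_force: [-0.6, 0.8, 0.3]
finger_gap: -0.0002
nest mm [ 2.6 37.8 27. ] f [-0.9  0.5  0.3] yaw err 0.01 tilt [0.0001 0.0003]
```

The fingers are free at zero force. Now I'll lift away, drawing back from the bridge slightly.

```bash
python3 -m inch '[[-0.3,0,-0.5,0,0,0,0],[-0.3,0,-1,0,0,0,0],[0,0,-2,0,0,0,0],[0,0,-3,0,0,0,0],[0,0,-3,0,0,0,0]]'; python3 -m inch '[[-3,0,-4,0,0,0,0],[-3,0,-3,0,0,0,0],[-4,0,0,0,0,0,0],[-4,0,0,0,0,0,0],[-4,0,0,0,0,0,0]]'; python3 -m inch '[[-4,0,0,0,0,0,0],[-3,0,0,0,0,0,0],[-2,0,0,0,0,0,0],[0,0,0,0,0,0,0]]';python3 - <<'E'
from h import *
print(get_state()["wrist_force"])
v=np.array([.5503,.0786,-.3406]); c,s_=np.cos(v[2]),np.sin(v[2])
for n,k in (("side",(slice(160,285),slice(165,315))),("top",(slice(140,250),slice(205,345)))):
    p=vision.read_camera(n); im=p["pixels"][:,:,::-1]
    cv2.imwrite(f"pics/{n}8.png",cv2.resize(im[k],None,fx=5,fy=5,interpolation=cv2.INTER_CUBIC))
    for l,z in (("carrier",.013),("step_top",.023),("leaf_tip",.036),("bed_mid",.023)):
        for q in tip_of(p,l)[:3]:
            d=atz(p,q["location"],z)[:2]-v[:2]; print(n,l,q["location"],round(q["confidence"],2),np.round(1000*np.array([c*d[0]+s_*d[1],-s_*d[0]+c*d[1]])))
    if n=="side":
      for yy in range(-150,70,8):
        W=np.array([v[0]-s_*yy/1e3,v[1]+c*yy/1e3,.023]); u=np.rint(proj(p,W)).astype(int); o,dd=ray(p,u); X=o+dd*p["depth"][u[1],u[0]]
        print(yy,p["pixels"][u[1],u[0]].tolist(),round(X[2]*1000),end="; ")
E
```

```text
clock: 15.55
tcp_pos: [0.563, 0.1072, 0.1233]
orientation: [-0.0, 0.817, 0.577, -0.0]
wrist_force: [0.1, -0.2, 0.9]
finger_gap: 0.0001
clock: 16.05
tcp_pos: [0.5028, -0.0636, 0.1933]
orientation: [0.001, 0.817, 0.577, 0.001]
wrist_force: [0.3, -1.1, -0.2]
finger_gap: 0.0001
clock: 16.45
tcp_pos: [0.4725, -0.1493, 0.1928]
orientation: [0.001, 0.818, 0.575, 0.0]
wrist_force: [-0.1, 0.8, 0.1]
finger_gap: -0.0005
[-0.0835568   0.81918221  0.07359003]
side carrier [304.1, 180.6] 0.83 [  27. -286.]
side carrier [347.4, 297.3] 0.76 [-298.   41.]
side carrier [227.6, 246.9] 0.7 [12. 68.]
side step_top [360.4, 282.4] 0.84 [-304.   -4.]
side step_top [239.1, 237.2] 0.73 [ 4. 33.]
side step_top [309.9, 180.4] 0.64 [   5. -283.]
side leaf_tip [216.1, 247.9] 0.64 [ 11. 104.]
side leaf_tip [270.8, 214.6] 0.52 [-14. -71.]
side bed_mid [265.3, 215.6] 0.89 [  6. -73.]
side bed_mid [273.1, 188.8] 0.68 [  66. -185.]
side bed_mid [213.6, 228.8] 0.55 [78. 45.]
-150 [243, 122, 37] 23; -142 [243, 123, 36] 22; -134 [243, 123, 38] 22; -126 [243, 122, 35] 23; -118 [243, 122, 36] 23; -110 [243, 123, 37] 20; -1
[... 193 characters left out ...]
123, 38] 22; -30 [243, 124, 39] 22; -22 [243, 124, 38] 21; -14 [243, 123, 37] 666; -6 [244, 124, 38] 23; 2 [243, 121, 39] 21; 10 [161, 110, 78] 5; 18 [188, 173, 152] 21; 26 [189, 173, 153] 23; 34 [152, 141, 124] 25; 42 [91, 84, 75] 50; 50 [96, 78, 54] 44; 58 [246, 194, 81] 44; 66 [246, 201, 84] 41; top carrier [346.6, 225.8] 0.8 [  15. -298.]
top carrier [242.4, 189.0] 0.66 [ 5. 72.]
top carrier [225.4, 275.9] 0.66 [-286.   11.]
top step_top [254.4, 196.7] 0.66 [-7. 23.]
top step_top [351.7, 226.3] 0.54 [  18. -314.]
top step_top [231.0, 281.2] 0.53 [-296.  -14.]
top leaf_tip [230.4, 184.4] 0.44 [ -1. 111.]
top leaf_tip [261.7, 171.6] 0.3 [79. 31.]
top bed_mid [282.2, 204.8] 0.79 [  1. -74.]
```

```bash
ls pics
```

```text
side0.png
side1.png
side2.png
side3.png
side4.png
side5.png
side6.png
side7.png
side8.png
top0.png
top1.png
top2.png
top8.png
```

View pics/side8.png

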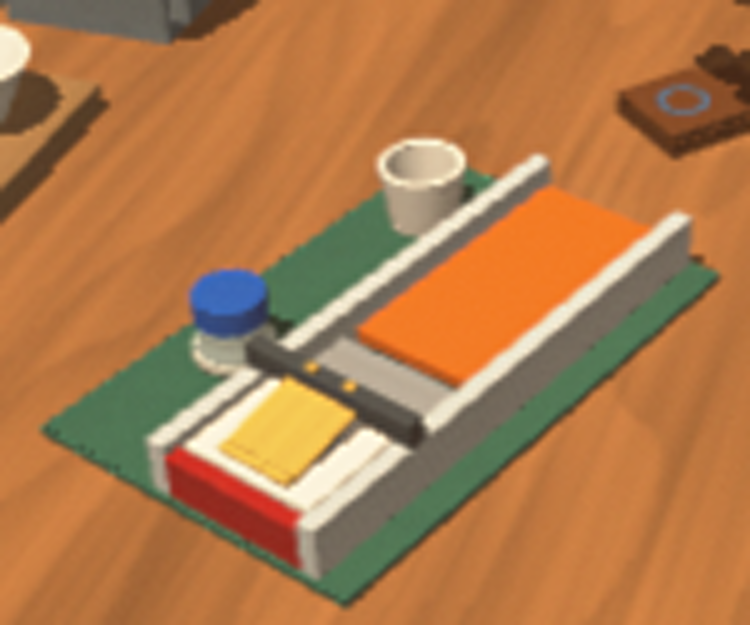

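View pics/top8.png

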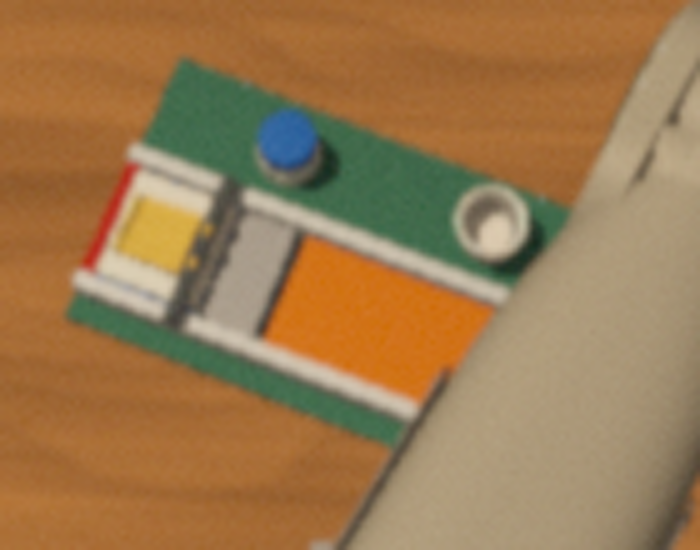

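Side picture: the orange plate is up (23 mm by depth) from crop (550,190) to (460,380). The carrier's step lies in front of it at 23 mm, and the tile touches the red stop (230,505). The leaf lies on the tile, and the cup and jar have not moved. The top picture agrees, with a dark gap between step and plate at (282,285).

```bash
python3 - <<'E'
from workcell import workorder,get_state
print(get_state()["clock"]); print(workorder.hand_in())
E
```

```text
16.95
the job is handed in; nothing more can be done
None
```

The bisque tile is loaded: the carrier is home against the red end stop and the lift plate has sprung up behind it. I handed the job in at about 17 s; the hand-in gives no verdict.

**What I did:** With closed fingertips I pressed the steel step until the plate was on its stop, at about 17 N. I kept pressing while sliding the carrier under the bridge and the leaf spring into the pocket. The press was mostly 14–24 N, with a brief drop to about 10 N as the carrier's rear left the plate. At the stop the fingers stopped moving while the push rose to about 27 N. I then eased off push and press in turns and lifted the fingers away at zero force.

**Last checks:**
- **Lift plate:** it reads about 23 mm high by depth, so it is up, with a visible gap behind the carrier.
- **Carrier:** the step top is at about 23 mm, so the carrier sits on the pocket floor. The tile edge meets the red stop, and the leaf spring rests on the tile.
- **Surroundings:** the cup and paint jar look unmoved. I did not check the other bystanders in the last pictures. The hand was at about 0.19 m height with no contact force.

**Disagreements:** The networks put the carrier's origin at y = 68 mm (side camera) and 72 mm (top), against 64 mm nominal. The fingers also stopped about 2 mm farther along than I worked out. The 2 mm fits the calibration tolerance; I put the rest down to network error, because the stop contact and the raised plate both show the carrier is home.

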